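# Tip a tube block over the ledge, wells up

## Task

The aluminium tube block with four wide wells (the wider of the two square-cut blocks) lies on its side on the grey drying ledge, its wells facing away from the ledge's front step. Push it over that step, without lifting it up, so that it tumbles a quarter turn and comes to rest on the black mat below with its wells facing straight up. Leave the block with six narrow wells and the round block where they are.

Things in the scene. Friction and masses are not known exactly. Their poses are not given: they have to be found in the camera images.
- wide_block: Aluminium block, 0.36 to 0.58 kg, 70 mm long (x) by 60 (y) by 60 mm (z), origin at its centre. x points out of the face with four wells, 20 mm wide, dark inside. At the start: flat on the ledge, z up, x within 0.12 rad of the ledge's x, centre 52 to 64 mm behind the edge, in one of three places 120 mm apart. Pushed slowly, it tips by itself once its centre passes the edge.
- ledge: Fixed grey ledge, 200 mm deep (x 0 to 200), 500 mm long (y), top 35 mm above the bench; a vertical step down to a black rubber mat, 3 mm thick, same length, x -150 to 0 mm, towards the robot. Origin on the bench under the middle of the step's edge; x points from the edge back over the ledge, y along the edge, z up. A vial 45 mm tall stands on it near x 130, y 225 mm.
- narrow_block: Bystander: slimmer aluminium block, 70 mm (x) by 44 mm (y) by 60 mm (z), lying the same way, with six wells 10 mm wide. Origin at its centre, x out of the face with the wells. In another of the three places on the ledge.
- round_block: Bystander: solid upright aluminium cylinder, 56 mm in diameter and 60 mm tall, with a shallow step at its top. Origin at its centre. In another of the three places on the ledge.
There are look-alikes about, which are no part of the job. Leave any red look-alike of the wide_block alone.

How it is judged (in metres and radians):
At the end, for the whole second after the job is handed in: The four-well block rests on the black mat, wells up: x axis within 10 degrees of vertical, centre 30 to 46 mm above the bench, 15 to 125 mm in front of the step's edge and within 220 mm of the mat's middle along it. The other two blocks stay within 20 mm of their starts (angle between wide_block's own x axis and vertical below 0.175 rad and height (world z) of wide_block between 0.03 and 0.046 m and x of wide_block in the frame of ledge between -0.125 and -0.015 m and y of wide_block in the frame of ledge between -0.22 and 0.22 m and linear speed of wide_block below 0.02 m/s and angular speed of wide_block below 0.2 rad/s); the robot touches nothing.
It fails at once if the four-well block is lifted: its centre more than 90 mm above the bench (25 mm above its start) (height (world z) of wide_block above 0.09 m).
It fails at once if the six-well block or the round block is moved by more than 20 mm (distance of any of narrow_block, round_block from where it was at the start of the episode above 0.02 m).
It also fails if it takes over 32 s, if anything falls off the work surface, if the arm or the gripper's body presses on something with over 40 N, if the wrist force passes 120 N, or if a joint passes its speed limit or range.

## Robot

A 6-joint arm with a two-finger parallel gripper is mounted at the origin on the work surface. World frame = base frame: x ahead of the robot, y to its left, z up, the work surface at z = 0. Lengths are in mm, angles in rad, forces in N, time in s.
With the tool pointing down it reaches from about 350 to 875 mm from the base axis. Payload 4.2 kg.
Tool frame: the origin (TCP) lies on the mounting face of the last link; the fingertips stand 173 mm ahead of it and the grasp point (between the pads) lies grip_point_offset ahead of it (grip_point_offset is the distance from the TCP to the grasp point, in mm); z points along the fingers, y is the line along which they close (so a half turn about z gives the same grasp; the last joint's range is limited). The gripper opens to 85 mm and grips with 20 to 120 N. Pads are 22 mm wide; open, the fingers measure 114 mm over their backs; the gripper's body (76 mm by 85 mm) begins 54 mm behind the grasp point. The pads swing forward as they close: fully open they stand 13 mm farther back than shut.
Start: joints at [-0.992, 0.385, 0.008, 0, -1.194, -0.259], TCP at [196.501, -593.285, 404.712] pointing down, gripper open.
Joint ranges: [-3.14, 3.14], [-1.21, 2.06], [-1.07, 1.41], [-3.16, 2.05], [-2.99, -0.16], [-3.1, 3.1]. Speed limits (rad/s): [2.79, 2.79, 3.14, 3.14, 3.14, 3.14].

## Interface

Orientations are given as a unit quaternion [x, y, z, w].
In Python, from bench import read_state, get_image, job_done, recognise, place_of, grip_point_offset gives the robot as it stands. The module is installed in compiled form; this text tells all that it offers.
- The arm moves only by the tool carry_out, never from a script. Its arguments are lists of equal length, an entry for each row: "slide": the shift along the tool's x, y, z in m, a list of three; "roll": the turn about the tool's z in degrees; "claw": the finger opening in m, from 0 to 0.0854. A call has 1 to 8 rows; each row is the pose to reach, as a shift and turn from the pose commanded when the call began, along the tool's axes at that moment; what a row does not reach only later rows make up. A row lasts 1/8 s, in which the tool goes at most 62.5 mm and 10.7 degrees, less where a joint would pass 70% of its speed; a pose out of reach is approached as far as the arm can. A call with a gripper value outside its range is refused whole. The fingers move at their own pace and stop on an object; the grip force is fixed at half the most. Time passes only in rows, so rows that repeat a pose let the fingers close. It gives the time, the measured TCP pose, the force, the opening and the grip force at its end, in the units of the state.
- read_state(): the state, without advancing time (a new reading comes with each control period).
- get_image(name): name is "side" or "top"; returns a dict with "img" (420x560x3 uint8, red, green, blue), "z_map" (420x560 float32, mm along the optical axis (not along the pixel's ray), 0 where there is no reading), "mtx" (3x3 intrinsics, pixels), "k1" (the pictures are not rectified: a ray, as slopes to the right and down, at radius r is drawn at 1 + k1 r^2 times it, then the intrinsics apply), "world_from_camera" (4x4, takes a point from camera to world coordinates). Camera axes: x right, y up, looking along -z (the intrinsics and any distortion apply to the point x, -y, -z); pixel columns grow to the right and rows downward; lengths in mm; the calibration is good to about 2 mm. A picture is of the moment at which its call begins.
- job_done(): hands the job in; it is judged then, once.
Trained networks look in a picture, given as the dict that the camera call returned (one of the last four; its "shot" number tells which), for a name from the list of things; names that differ only in an ending like _2 or _b are one class to them, and where a whole thing is asked for, a point or a joint stands for the part that bears it (a point fixed in the world has none). Each returns a list of dicts, best first, with "conf" (0 to 1); they miss things now and then, are a little off and sometimes report something else, mostly with a low value. They report only what shows in the picture. A call takes as long as a camera call. They do not tell look-alikes from the thing itself.
- recognise(picture, thing): "at" ([column, row] in pixels, amid what is visible of it).
- place_of(picture, thing): "at" ([column, row] in pixels: a listed point, or the origin of a listed thing).
The state is a dict: "clock": time; "joints": joint angles; "joint_vel": joint speeds; "joint_efforts": joint torques, N m; "position": TCP position; "ee_rot": TCP orientation; "contact_force": force on the tool from outside, world axes, zero at the start; "wrist_torque": the same for the moment, N m; "gripper_width": finger opening in mm; "grasp_force": force on a finger pad.
Only numpy, scipy, OpenCV 4.12 (cv2) and the standard library are available. Lean on these libraries where they do the work, as an engineer would, in place of code of your own. Each camera call takes 0.05 s, during which the arm holds its last target. There are 200 camera calls.

## Working session

There is one attempt and no reset: what is moved stays moved. The work goes in short steps, Python scripts to look and compute and a tool call to move; the robot and the scene stay as the last step left them, time stands still between calls to the robot, and variables do not carry over. Pictures are saved under pics/ and viewed, at most 10 in all, crops included, and the job is handed in when it is done.

Besides the shell and the picture viewer there is one more tool, called by a JSON object that holds its "name" and its "arguments", one argument or row to a line. carry_out: Moves the arm, as the interface text tells. Its arguments: {"type":"object","properties":{"slide":{"type":"array"},"roll":{"type":"array"},"claw":{"type":"array"}},"required":["slide","roll","claw"]}

```bash
mkdir -p pics
cat > h.py <<'E'
import numpy as np, cv2
from bench import *
def pts(p):
    K=p["mtx"]; z=p["z_map"]; h,w=z.shape
    uv=np.stack(np.meshgrid(np.arange(w),np.arange(h)),-1).astype(float)
    d=(uv-[K[0][2],K[1][2]])/[K[0][0],K[1][1]]
    s=d.copy()
    for _ in range(10): s=d/(1+p["k1"]*(s**2).sum(-1,keepdims=True))
    c=np.stack([s[...,0]*z,-s[...,1]*z,-z,np.ones_like(z)],-1)
    W=(c@np.array(p["world_from_camera"]).T)[...,:3]
    W[z==0]=np.nan
    return W
E
python3 - <<'E'
from h import *
print(read_state(), grip_point_offset if not callable(grip_point_offset) else grip_point_offset())
for n in("top","side"):
    p=get_image(n); cv2.imwrite(f"pics/{n}0.png",p["img"][...,::-1]); W=pts(p); np.save(n+"0.npy",W)
    print(n,p["mtx"],p["k1"],p["world_from_camera"])
    for t in("wide_block","narrow_block","round_block","ledge"):
        for r in place_of(p,t)[:4]:
            c,q=map(int,np.round(r["at"])); print(t,r, W[min(max(q,0),419),min(max(c,0),559)])
E
```

```text
{'clock': 0.0, 'joints': array([-9.92361043e-01,  3.85590286e-01,  6.62382298e-03, -5.17660603e-04,
       -1.19403370e+00, -2.58630015e-01]), 'joint_vel': array([ 0.00160767, -0.00073327, -0.0016478 ,  0.00026232,  0.00075265,
       -0.00062977]), 'joint_efforts': array([ 2.49334798e-04, -3.92287481e+01,  1.88395786e+01,  4.18618709e+00,
       -4.64492725e-03,  8.86842003e-06]), 'position': array([ 196.47847768, -593.09817051,  403.59725288]), 'ee_rot': array([-1.59127708e-01,  9.87257363e-01,  1.10457842e-03, -2.28034466e-04]), 'contact_force': array([ 0.2151743 , -0.30062261,  0.6468281 ]), 'wrist_torque': array([-0.0163117 , -0.00177706,  0.02863753]), 'grasp_force': 0.0, 'gripper_width': 85.6103127250836} 154.70000000000002
top [[473.65785825   0.         287.14281774]
 [  0.         473.65785825 208.2154467 ]
 [  0.           0.           1.        ]] -0.05051600322156227 [[ 1.91997940e-02  9.92246255e-01 -1.22795509e-01  5.47265850e+02]
 [-9.99815445e-01  1.89725714e-02 -3.01955391e-03  6.19332732e+01]
 [-6.66394504e-04  1.22830821e-01  9.92427401e-01  9.72161568e+02]
 [ 0.0
[... 858 characters left out ...]
492331e-01 -4.71754631e+02]
 [ 1.87204358e-02  8.53752925e-01  5.20341704e-01  4.58300843e+02]
 [ 0.00000000e+00  0.00000000e+00  0.00000000e+00  1.00000000e+00]]
wide_block {'at': [202.9, 165.3], 'conf': 0.82} [605.88282108 290.73914616  54.29935564]
wide_block {'at': [445.6, 262.3], 'conf': 0.82} [ 774.98190961 -222.76598576   48.32656664]
wide_block {'at': [262.6, 237.4], 'conf': 0.56} [536.13027389 -59.73315475  96.20345433]
narrow_block {'at': [315.0, 281.2], 'conf': 0.62} [ 539.8051363  -177.91962899   95.31144175]
round_block {'at': [222.0, 205.7], 'conf': 0.76} [536.84579119  71.64080904  83.11786202]
ledge {'at': [232.5, 285.5], 'conf': 0.95} [491.40150957 -36.22947109   2.87077281]
```

View pics/top0.png

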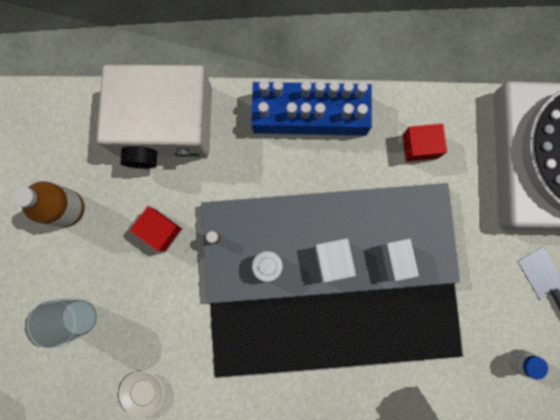

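View pics/side0.png

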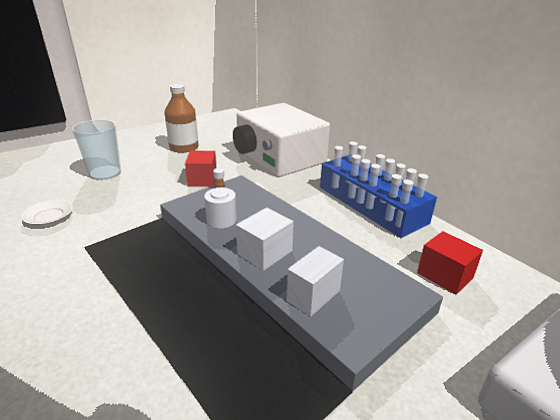

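Candidates for the wide block, top view: the bright block at (335,261), the slimmer block at (402,260), and red blocks at (155,230) and (425,142). The first fits: it's aluminium, on the ledge and the wider of the two. In the top view the round block is at (267,266) and the vial at (212,238). I'll measure and confirm in a crop.

Run:
```python
from h import *
im=cv2.imread("pics/top0.png"); cv2.imwrite("pics/crop.png",cv2.resize(im[220:320,220:440],None,fx=3.6,fy=3.6,interpolation=cv2.INTER_CUBIC))
W=np.load("top0.npy"); X,Y,Z=np.moveaxis(W,-1,0)
m=((Z>88)&(Z<104)&(X>480)&(X<680)&(Y>-230)&(Y<210)).astype(np.uint8)
n,l,s,c=cv2.connectedComponentsWithStats(m)
for i in range(1,n):
    if s[i,4]<60: continue
    q=W[l==i]; r=cv2.minAreaRect(q[:,:2].astype(np.float32)); print(c[i],s[i,4],r,np.median(q[:,2]),'corners',np.round(cv2.boxPoints(r)).tolist())
# ledge
m=((Z>28)&(Z<42)&(X>450)&(X<800)&(Y>-260)&(Y<320)).astype(np.uint8)
n,l,s,c=cv2.connectedComponentsWithStats(m); i=1+np.argmax(s[1:,4]); q=W[l==i]
r=cv2.minAreaRect(q[:,:2].astype(np.float32)); print('ledge',r,np.round(cv2.boxPoints(r)).tolist())
# front edge by line fit: min x per y bin
ys=np.arange(-190,220,8); e=[(y,np.percentile(q[abs(q[:,1]-y)<4][:,0],1)) for y in ys if (abs(q[:,1]-y)<4).sum()>10]
e=np.array(e); f=np.polyfit(e[:,0],e[:,1],1); print('front x =',f, 'res',np.std(e[:,1]-np.polyval(f,e[:,0])))
```

```text
[335.78410915 260.27688604] 1246 ((561.0982666015625, -27.100135803222656), (69.71697998046875, 60.52161407470703), 12.28063678741455) 94.59620518084932 corners [[521.0, -5.0], [533.0, -64.0], [602.0, -49.0], [589.0, 10.0]]
[401.98028478 259.46549836] 913 ((564.8032836914062, -149.8382110595703), (68.45120239257812, 45.382747650146484), 12.482245445251465) 94.5552957525432 corners [[526.0, -135.0], [536.0, -179.0], [603.0, -165.0], [593.0, -120.0]]
[267.32081377 266.17057903] 639 ((547.626708984375, 99.38529205322266), (53.40517044067383, 53.33088302612305), 60.57102584838867) 90.95050742530043 corners [[511.0, 89.0], [558.0, 63.0], [584.0, 110.0], [538.0, 136.0]]
ledge ((597.7247314453125, -20.409759521484375), (200.90516662597656, 499.59942626953125), 5.6582207679748535) [[473.0, 218.0], [522.0, -279.0], [722.0, -259.0], [673.0, 238.0]]
front x = [-9.89390733e-02  4.97730912e+02] res 1.2657767380700158
```

View pics/crop.png

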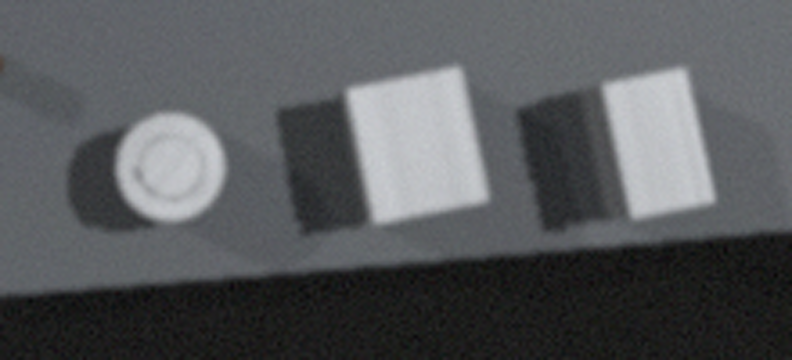

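The crop shows round, wide and narrow blocks from left to right, at about (170,165), (418,145) and (658,145). The middle one, at (335,261) in the full image, is the wider square-cut block. It is at world (561,-27), with yaw 12.3° against the ledge's 5.7°. My plan is to come down behind it with the fingers 30 mm apart and parallel to the edge, then push.

{"name": "carry_out", "arguments": {
  "slide": [
    [-0.294, 0.204, 0],
    [-0.294, 0.204, 0],
    [-0.294, 0.204, 0],
    [-0.294, 0.204, 0],
    [-0.294, 0.204, 0],
    [-0.294, 0.204, 0],
    [-0.294, 0.204, 0]
  ],
  "roll": [0, 0, 0, 0, 0, 0, 0],
  "claw": [0.03, 0.03, 0.03, 0.03, 0.03, 0.03, 0.03]
}}

```text
clock: 1.38
position: [413.0, -305.1, 405.1]
ee_rot: [-0.162, 0.987, -0.0, 0.0]
contact_force: [0.3, -0.0, 0.9]
gripper_width: 30.0
grasp_force: 0.0
```

{"name": "carry_out", "arguments": {
  "slide": [
    [-0.294, 0.204, 0],
    [-0.294, 0.204, 0],
    [-0.294, 0.204, 0],
    [-0.294, 0.204, 0],
    [-0.294, 0.204, 0],
    [-0.294, 0.204, 0],
    [-0.294, 0.204, 0],
    [-0.294, 0.204, 0]
  ],
  "roll": [12.65, 12.65, 12.65, 12.65, 12.65, 12.65, 12.65, 12.65],
  "claw": [0.03, 0.03, 0.03, 0.03, 0.03, 0.03, 0.03, 0.03]
}}

```text
clock: 2.38
position: [626.2, -21.9, 404.3]
ee_rot: [-0.049, 0.999, -0.0, -0.001]
contact_force: [-0.1, 1.5, 0.6]
gripper_width: 30.1
grasp_force: 0.0
```

{"name": "carry_out", "arguments": {
  "slide": [
    [0, 0, 0.06],
    [0, 0, 0.12],
    [0, 0, 0.16],
    [0, 0, 0.184],
    [0, 0, 0.184]
  ],
  "roll": [0, 0, 0, 0, 0],
  "claw": [0.03, 0.03, 0.03, 0.03, 0.03]
}}

```text
clock: 3.0
position: [625.2, -23.0, 219.1]
ee_rot: [-0.048, 0.999, -0.0, -0.002]
contact_force: [0.5, -1.0, 0.8]
gripper_width: 30.5
grasp_force: 0.0
```

Run:
```python
from h import *
p=get_image("side"); cv2.imwrite("pics/s1.png",cv2.resize(p["img"][130:350,160:400,::-1],None,fx=2.5,fy=2.5)); print(read_state()["position"],read_state()["contact_force"])
```

```text
[626.06143773 -22.54781095 220.93657696] [-0.01347778  0.949451    1.16224067]
```

View pics/s1.png

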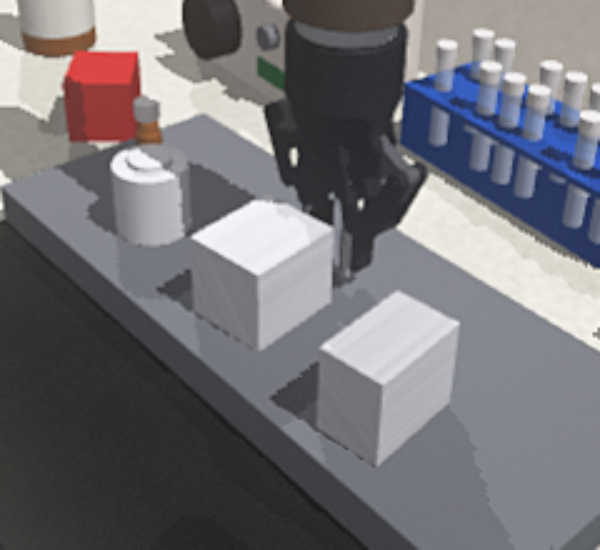

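The fingers hang behind the wide block at crop (340,250), clear of the narrow block at (390,380). Now pushing.

{"name": "carry_out", "arguments": {
  "slide": [
    [0.008, 0, 0],
    [0.014, 0, 0],
    [0.02, 0, 0],
    [0.026, 0, 0],
    [0.032, 0, 0],
    [0.038, 0, 0],
    [0.044, 0, 0],
    [0.05, 0, 0]
  ],
  "roll": [0, 0, 0, 0, 0, 0, 0, 0],
  "claw": [0.03, 0.03, 0.03, 0.03, 0.03, 0.03, 0.03, 0.03]
}}

```text
clock: 4.05
position: [576.9, -25.8, 221.2]
ee_rot: [-0.05, 0.999, 0.0, 0.001]
contact_force: [4.8, 0.1, 4.3]
gripper_width: 30.1
grasp_force: 0.0
```

```bash
cat > m.py <<'E'
from h import *
p=get_image("top"); W=pts(p); X,Y,Z=np.moveaxis(W,-1,0)
m=((Z>60)&(Z<104)&(X>400)&(X<680)&(Y>-230)&(Y<210)).astype(np.uint8)
n,l,s,c=cv2.connectedComponentsWithStats(m)
for i in range(1,n):
    if s[i,4]<60: continue
    q=W[l==i]; print(c[i].round(),s[i,4],cv2.minAreaRect(q[:,:2].astype(np.float32)),np.median(q[:,2]))
s=read_state(); print(s["clock"],s["position"],s["contact_force"])
p=get_image("side"); cv2.imwrite("pics/s2.png",cv2.resize(p["img"][130:400,130:400,::-1],None,fx=2.2,fy=2.2))
E
python3 m.py
```

```text
[213. 237.] 83 ((600.5692749023438, 202.4497528076172), (19.334392547607422, 14.190675735473633), 1.4026758670806885) 78.89596169083734
[402. 261.] 878 ((564.64501953125, -149.63026428222656), (68.6783218383789, 45.265838623046875), 12.847149848937988) 94.51209829172507
[337. 289.] 515 ((508.30010986328125, -30.771800994873047), (29.514596939086914, 62.22771453857422), 10.8566255569458) 94.49159748805789
4.1 [575.99380476 -25.99597599 221.02164084] [3.78151806 0.65318087 2.29955605]
```

View pics/s2.png

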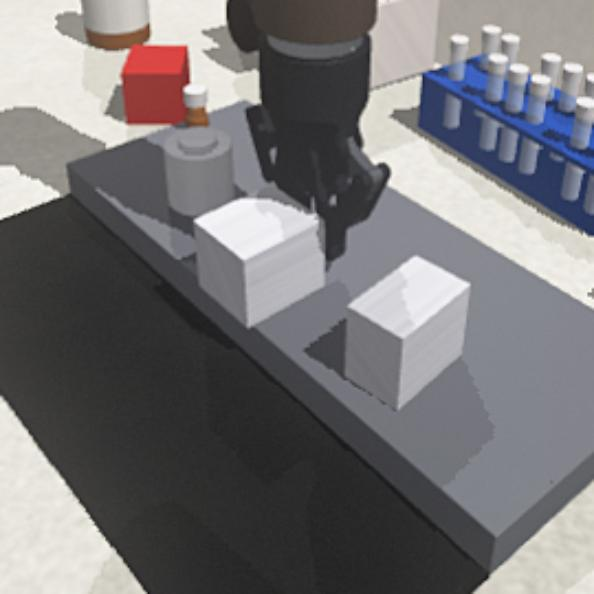

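The block's front is now at the step edge (around crop (220,300)), and the bystanders haven't moved. I'll keep pushing, more slowly.

{"name": "carry_out", "arguments": {
  "slide": [
    [0.003, 0, 0],
    [0.006, 0, 0],
    [0.009, 0, 0],
    [0.012, 0, 0],
    [0.014, 0, 0],
    [0.016, 0, 0]
  ],
  "roll": [0, 0, 0, 0, 0, 0],
  "claw": [0.03, 0.03, 0.03, 0.03, 0.03, 0.03]
}}

```text
clock: 4.9
position: [560.6, -27.7, 220.7]
ee_rot: [-0.049, 0.999, -0.0, -0.0]
contact_force: [3.3, 0.5, 2.2]
gripper_width: 29.7
grasp_force: 0.8
```

```bash
cat >> m.py <<'E'
W=pts(p); X,Y,Z=np.moveaxis(W,-1,0)
m=((Z>86)&(Z<104)&(X>400)&(X<680)&(Y>-90)&(Y<50)).astype(np.uint8)&(p["img"].min(-1)>150)
n,l,s,c=cv2.connectedComponentsWithStats(m.astype(np.uint8))
for i in range(1,n):
    if s[i,4]<60: continue
    q=W[l==i]; print('side',c[i].round(),s[i,4],cv2.minAreaRect(q[:,:2].astype(np.float32)),np.median(q[:,2]))
E
python3 m.py
```

```text
[213. 237.] 84 ((600.5569458007812, 202.5221710205078), (19.405914306640625, 14.074206352233887), 1.381235957145691) 79.42711412383613
[404. 261.] 775 ((564.9561157226562, -150.5173797607422), (68.31443786621094, 45.73472595214844), 12.083200454711914) 94.59626642252067
[339. 299.] 394 ((490.2361145019531, -31.702831268310547), (24.34528160095215, 58.83047103881836), 7.9041972160339355) 93.95410225363315
4.95 [560.25736332 -27.72488516 220.59653585] [3.76553759 0.6957412  2.39603295]
side [239. 237.] 1195 ((510.9775390625, -30.916515350341797), (69.99657440185547, 62.13254928588867), 4.472479343414307) 94.46797675719978
```

Aligned, with the centre about 10 mm behind the edge. Next comes the tipping push, at 2 mm per row.

{"name": "carry_out", "arguments": {
  "slide": [
    [0.002, 0, 0],
    [0.004, 0, 0],
    [0.006, 0, 0],
    [0.008, 0, 0],
    [0.01, 0, 0],
    [0.011, 0, 0],
    [0.012, 0, 0],
    [0.012, 0, 0]
  ],
  "roll": [0, 0, 0, 0, 0, 0, 0, 0],
  "claw": [0.03, 0.03, 0.03, 0.03, 0.03, 0.03, 0.03, 0.03]
}}

```text
clock: 6.0
position: [548.7, -28.8, 220.7]
ee_rot: [-0.049, 0.999, 0.0, -0.0]
contact_force: [4.0, -0.3, 1.7]
gripper_width: 30.1
grasp_force: 1.7
```

```bash
python3 m.py
```

```text
[213. 237.] 85 ((600.356689453125, 202.6119384765625), (19.253013610839844, 13.954331398010254), 1.38667893409729) 79.33593112690255
[404. 259.] 765 ((564.8568115234375, -150.45318603515625), (68.42928314208984, 44.00143051147461), 12.165345191955566) 94.62990172072386
[339. 307.] 340 ((475.4635314941406, -32.44131851196289), (21.32343864440918, 59.281646728515625), 8.8162202835083) 92.13843072280156
6.05 [548.73849134 -28.82755969 220.68073202] [ 3.14894825 -0.0285247   2.12379949]
side [233. 240.] 1229 ((498.4453125, -30.966014862060547), (69.67576599121094, 62.98001480102539), 4.425556182861328) 93.52165684436517
```

View pics/s2.png

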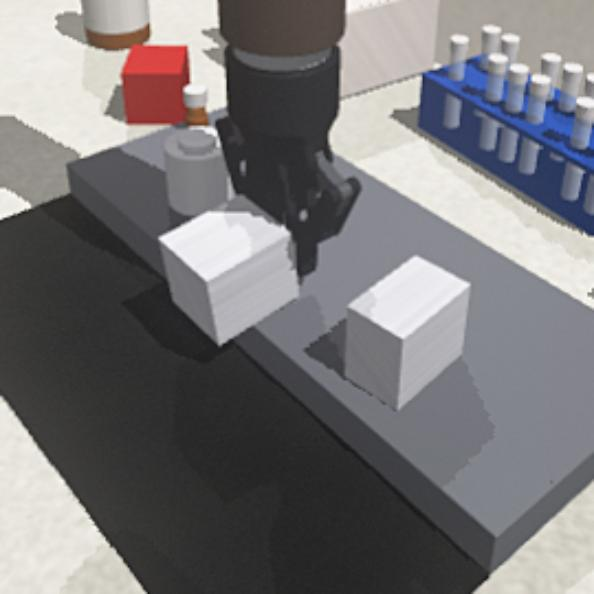

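The block overhangs the edge at crop (230,280) and is just starting to tilt. A few more millimetres, then I'll wait.

{"name": "carry_out", "arguments": {
  "slide": [
    [0.001, 0, 0],
    [0.002, 0, 0],
    [0.003, 0, 0],
    [0.004, 0, 0],
    [0.004, 0, 0],
    [0.004, 0, 0],
    [0.004, 0, 0],
    [0.004, 0, 0]
  ],
  "roll": [0, 0, 0, 0, 0, 0, 0, 0],
  "claw": [0.03, 0.03, 0.03, 0.03, 0.03, 0.03, 0.03, 0.03]
}}

```text
clock: 7.1
position: [544.9, -29.2, 220.7]
ee_rot: [-0.049, 0.999, 0.0, 0.0]
contact_force: [3.7, -0.3, 3.0]
gripper_width: 29.9
grasp_force: 2.1
```

```bash
python3 m.py
```

```text
[213. 237.] 85 ((600.5394287109375, 202.31105041503906), (19.307125091552734, 13.987861633300781), 3.532947301864624) 79.44919024830256
[404. 259.] 783 ((564.850341796875, -150.02676391601562), (68.95529174804688, 44.67122268676758), 13.33314037322998) 94.5273170140456
[265. 255.] 104 ((568.120849609375, 102.92433166503906), (12.76569938659668, 45.01468276977539), 9.562596321105957) 89.72196804420054
[340. 310.] 314 ((471.9771423339844, -32.465877532958984), (20.85062026977539, 58.985347747802734), 3.824357509613037) 91.36595684637143
7.15 [544.90579261 -29.2097215  220.75002431] [ 4.48817444 -0.27294195  1.34946907]
side [230. 242.] 1261 ((494.39776611328125, -31.66143798828125), (69.56716918945312, 62.961402893066406), 3.9298975467681885) 92.9992622919952
```

View pics/s2.png

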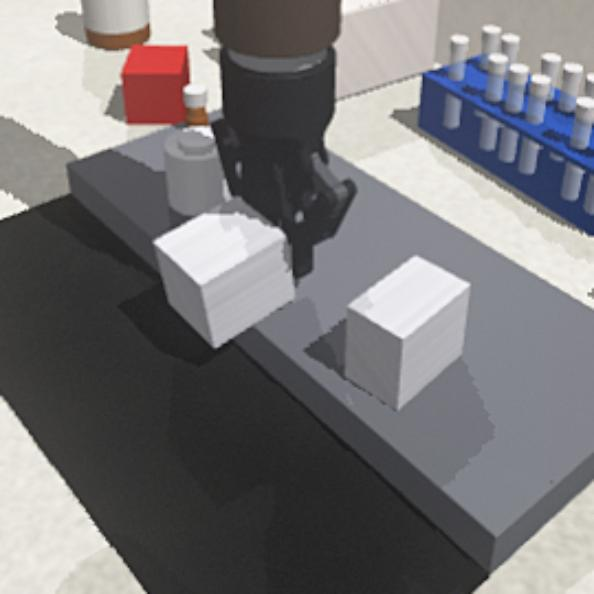

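It is tilting, but friction at the fingertips holds it. I'll push a few mm more, then back off so it tips freely.

{"name": "carry_out", "arguments": {
  "slide": [
    [0.002, 0, 0],
    [0.004, 0, 0],
    [0.005, 0, 0],
    [-0.02, 0, 0],
    [-0.03, 0, 0],
    [-0.03, 0, 0],
    [-0.03, 0, 0],
    [-0.03, 0, 0]
  ],
  "roll": [0, 0, 0, 0, 0, 0, 0, 0],
  "claw": [0.03, 0.03, 0.03, 0.03, 0.03, 0.03, 0.03, 0.03]
}}

```text
clock: 8.2
position: [573.9, -26.4, 220.5]
ee_rot: [-0.049, 0.999, -0.0, -0.001]
contact_force: [-0.2, -0.2, -0.8]
gripper_width: 30.2
grasp_force: 0.0
```

```bash
python3 m.py
```

```text
[214. 237.] 83 ((600.54931640625, 202.3325653076172), (19.413925170898438, 13.972095489501953), 3.0222108364105225) 79.23719205130908
[403. 261.] 864 ((564.7902221679688, -150.12046813964844), (68.4548568725586, 45.727935791015625), 12.361111640930176) 94.30688718486311
[338. 321.] 1067 ((448.05108642578125, -35.44301223754883), (58.5876579284668, 61.37119674682617), 88.82341003417969) 71.27553163285734
8.25 [574.08249202 -26.36065474 220.65878082] [-0.30696947 -0.06916538 -0.11331013]
```

View pics/s2.png

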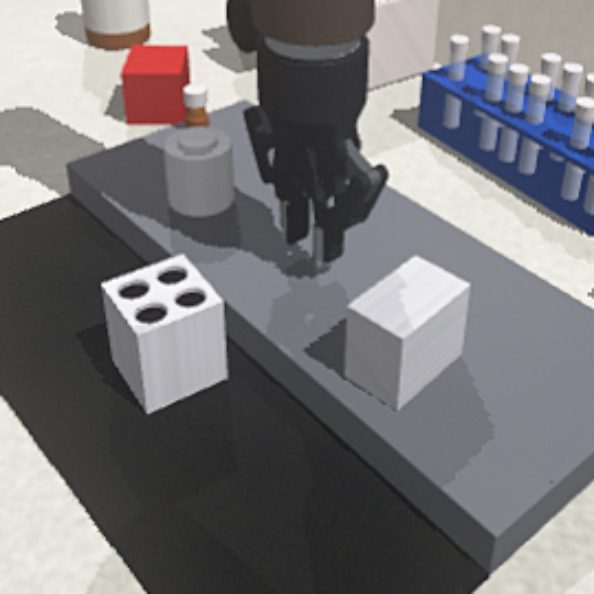

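The block stands on the mat with its four wells up, at crop (165,330), about 53 mm in front of the step. The bystanders haven't moved and the fingers are clear. I'll check the tilt, then hand in.

Run:
```python
from h import *
p=get_image("top"); W=pts(p); X,Y,Z=np.moveaxis(W,-1,0)
q=W[(Z>66)&(Z<80)&(X>415)&(X<480)&(Y>-70)&(Y<0)]
c=q.mean(0); n=np.linalg.svd(q-c)[2][2] if len(q)<3000 else None
t=np.degrees(np.arccos(abs(n[2]))); print(c,len(q),t)
if t<5: print(job_done())
```

```text
[447.72974938 -35.46823212  71.10578846] 982 0.33920114113549604
the job is handed in; nothing more can be done
None
```

The wide block was pushed over the step and now rests on the black mat with its wells up: tilt about 0.3°, centre about 53 mm in front of the edge. The narrow and round blocks were left in place, and the job is handed in.

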